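Scoop blue glass nuggets into the tin

TASK

Take the scoop by its handle and use it to move at least four of the five blue glass nuggets from their tub into the steel tin, never touching a nugget with the fingers and leaving none on the table. Then stand the scoop upright in the middle of its cork mat and let go. Leave the yellow nuggets in their tub, the tin where it stands, and the paint bottle, jar of medium and paint can undisturbed.

Things in the scene. Friction and masses are not known exactly. Their poses are not given: they have to be found in the camera images.
- scoop: hand scoop standing on its flat pan, 76 mm (x) by 84 mm (y), 2 mm aluminium, 160 g (+-30 %); origin: centre of the pan's underside. Open mouth at -x, ending in a thin sloping lip; back wall (+x) 30 mm high; side walls 2 mm thick rise from the lip to 12 mm, then 18 and 30 mm high. Red flat-sided handle, 22 mm (x) by 16 mm (y), rises behind the back wall, leaning back 10 degrees, to 116 mm above the underside
- scoop_grip (a point): point on the handle's centre line to hold it by, 66 mm behind the scoop's origin (+x) and 95 mm above the pan's underside, 21 mm below the handle's top; axes as the scoop's
- scoop_lip (a point): middle of the lower edge of the lip, 38 mm in front (-x) of the scoop's origin; axes as the scoop's
- blue_tub: open white plastic tub, fixed to the table, 244 mm long at the rim (x), 102 mm wide (y), 45 mm high, walls and floor 4 mm thick; flat floor 200 mm by 94 mm, end walls sloping 25 degrees outward; origin at the centre of its underside; its -x end is turned roughly to the robot. It holds the five blue nuggets, which start in its -x part; the floor beyond, about 100 mm at the +x end, is bare
- yellow_tub: open white plastic tub, fixed to the table, 244 mm long at the rim (x), 102 mm wide (y), 45 mm high, walls and floor 4 mm thick; flat floor 200 mm by 94 mm, end walls sloping 25 degrees outward; origin at the centre of its underside; its -x end is turned roughly to the robot. It holds the three yellow nuggets
- tin: open round steel tin, loose, 450 g, empty at the start: outer radius 75 mm, wall 3 mm, 70 mm high, inner floor 4 mm up; origin at the centre of its underside
- mat: square cork mat fixed to the table, 150 mm by 150 mm by 4 mm, on which the scoop starts; origin at the centre of its underside
- paint_bottle: orange paint bottle, radius 26 mm, 140 mm high, loose; origin at the centre of its underside
- medium_jar: jar of painting medium: squat amber jar with white lid and a green band, radius 28 mm, 65 mm high, loose; origin at the centre of its underside
- paint_can: small paint can, radius 26 mm, 60 mm high, loose; origin at the centre of its underside
- blue0: blue glass nugget, a smooth pebble 26 mm long and 22 mm thick, 15 g (+-30 %); origin at its centre; starts on the floor of its tub and rolls easily
- blue1: blue glass nugget, a smooth pebble 26 mm long and 22 mm thick, 15 g (+-30 %); origin at its centre; starts on the floor of its tub and rolls easily
- blue2: blue glass nugget, a smooth pebble 26 mm long and 22 mm thick, 15 g (+-30 %); origin at its centre; starts on the floor of its tub and rolls easily
- blue3: blue glass nugget, a smooth pebble 26 mm long and 22 mm thick, 15 g (+-30 %); origin at its centre; starts on the floor of its tub and rolls easily
- blue4: blue glass nugget, a smooth pebble 26 mm long and 22 mm thick, 15 g (+-30 %); origin at its centre; starts on the floor of its tub and rolls easily
- yellow0: yellow glass nugget, a smooth pebble 26 mm long and 22 mm thick, 15 g (+-30 %); origin at its centre; starts on the floor of its tub and rolls easily
- yellow1: yellow glass nugget, a smooth pebble 26 mm long and 22 mm thick, 15 g (+-30 %); origin at its centre; starts on the floor of its tub and rolls easily
- yellow2: yellow glass nugget, a smooth pebble 26 mm long and 22 mm thick, 15 g (+-30 %); origin at its centre; starts on the floor of its tub and rolls easily

How it is judged:
By the outcome, as a careful person would: the job done as asked, in the order asked, and still so for the second after the job is handed in, with the robot touching nothing.
It also fails if it takes over 62 s, if anything falls off the work surface, if the arm or the gripper's body presses on something with over 40 N, if the wrist force passes 120 N, or if a joint passes its speed limit or range.

ROBOT

A 6-joint arm with a two-finger parallel gripper is mounted at the origin on the work surface. World frame = base frame: x ahead of the robot, y to its left, z up, the work surface at z = 0. Lengths are in m, angles in rad, forces in N, time in s.
With the tool pointing down it reaches from about 0.325 to 0.9 m from the base axis. Payload 6.1 kg.
Tool frame: the origin (TCP) lies between the finger pads; the fingertips stand tips_ahead ahead of it and the grasp point (between the pads) lies 5 mm behind it (tips_ahead is the distance from the TCP to the fingertips, in m); z points along the fingers, y is the line along which they close (so a half turn about z gives the same grasp; the last joint's range is limited). The gripper opens to 85 mm and grips with 20 to 120 N. Pads are 22 mm wide; open, the fingers measure 114 mm over their backs; the gripper's body (76 mm by 85 mm) begins 54 mm behind the grasp point. The pads swing forward as they close: fully open they stand 13 mm farther back than shut.
Start: joints at [-1.29, 0.22, 1.526, -0, 1.395, -0.126], TCP at [0.247, -0.574, 0.245] pointing down, gripper open.
Joint ranges: [-2.98, 2.98], [-0.91, 2.08], [0.09, 2.57], [-1.24, 4.39], [0.2, 2.65], [-2.68, 2.68]. Speed limits (rad/s): [2.57, 2.57, 3.01, 3.14, 3.14, 3.14].

INTERFACE

Orientations are given as a rotation vector (axis times angle).
In Python, from station import * gives the robot as it stands.
- The arm moves only by the tool apply_moves, never from a script. Its argument "targets" is a list that holds one entry, the list of rows, each a list of 7 numbers: the turn, a rotation vector about the tool's x, y, z in rad, then the shift along the tool's x, y, z in cm, then the opening in per cent of the stroke, from 0 (shut) to 100 (fully open). In form: [[[ax, ay, az, tx, ty, tz, claw], ...]]. A call has exactly 8 rows; each row shifts and turns the commanded pose from where the row before left it, along the tool's axes as they then stand; what a row does not reach is not made up. A row lasts 1/10 s, in which the tool goes at most 50 mm and 8.59 degrees, less where a joint would pass 70% of its speed; a pose out of reach is approached as far as the arm can. A call is refused whole if a number of a shift passes 5 or a number of a turn 0.15, either way. A call with a gripper value outside its range is refused whole. The fingers move at their own pace and stop on an object; the grip force is fixed at half the most. Time passes only in rows, so rows that do not move let the fingers close, or fill a call up. It gives the time, the measured TCP pose, the force, the opening and the grip force at its end, in the units of the state.
- get_state(): the state, without advancing time (a new reading comes with each control period).
- snapshot(name): name is "scene" or "top"; returns (picture, depth): 400x640x3 uint8, red, green, blue; 400x640 float32, m along the optical axis (not along the pixel's ray), 0 where there is no reading.
- get_calibration(name): a dict with "fx", "fy", "cx", "cy" (pixels), "origin" and "orientation" of the camera in the world. Camera axes: x right, y down, z forward; pixel columns grow to the right and rows downward; lengths in m; the calibration is good to about 2 mm. A picture is of the moment at which its call begins. get_calibration takes no time and is no camera call.
- close_job(): hands the job in; it is judged then, once.
The state is a dict: "time_s": time; "q": joint angles; "dq": joint speeds; "joint_efforts": joint torques, N m; "ee_pos": TCP position; "ee_rot": TCP orientation; "contact_force": force on the tool from outside, world axes, zero at the start; "moment": the same for the moment, N m; "gripper_width": opening from 0.0 (shut) to 1.0 (fully open); "grip_force": force on a finger pad.
Only numpy, scipy, OpenCV 4.12 (cv2) and the standard library are available. Lean on these libraries where they do the work, as an engineer would, in place of code of your own. Each camera call takes 0.05 s, during which the arm holds its last target. There are 200 camera calls.

## Working session

There is one attempt and no reset: what is moved stays moved. The work goes in short steps, Python scripts to look and compute and a tool call to move; the robot and the scene stay as the last step left them, time stands still between calls to the robot, and variables do not carry over. Pictures are saved under pics/ and viewed, at most 10 in all, crops included, and the job is handed in when it is done.

Besides the shell and the picture viewer there is one more tool, called by a JSON object that holds its "name" and its "arguments", one argument or row to a line. apply_moves: Moves the arm, as the interface text tells. Its arguments: {"type":"object","properties":{"targets":{"type":"array"}},"required":["targets"]}

```bash
mkdir -p pics; ls
python3 - <<'E'
from station import *
import cv2
for n in("scene","top"):
    p,d=snapshot(n); cv2.imwrite(f"pics/{n}0.png",p[:,:,::-1]); print(get_calibration(n))
s=get_state();print(s)
E
```

```text
pics
{'fx': 491.47754102640533, 'fy': 491.47754102640533, 'cx': 320.3030972499388, 'cy': 194.8817011749337, 'origin': array([ 1.02654299, -0.20946435,  1.05284797]), 'orientation': array([-2.26337632, -1.45188542,  0.39287084])}
{'fx': 506.7671754569051, 'fy': 506.7671754569051, 'cx': 320.49689282303336, 'cy': 197.31360058025737, 'origin': array([0.37471103, 0.00524669, 1.26210365]), 'orientation': array([-2.14206651,  2.19941595, -0.14272513])}
{'time_s': 0.1, 'q': array([-1.29010540e+00,  2.21125533e-01,  1.52754130e+00,  1.74439563e-05,
        1.39468056e+00, -1.26137103e-01]), 'dq': array([ 8.41824318e-05, -2.16895953e-03, -2.13987976e-03, -4.69949392e-04,
       -7.49147006e-04, -6.43786995e-04]), 'joint_efforts': array([ 6.86031381e-04, -4.98242676e+01, -3.90548193e+01, -1.26549153e-04,
        5.72092351e-03,  4.06773154e-05]), 'ee_pos': array([ 0.24714326, -0.57348154,  0.24429846]), 'ee_rot': array([-3.07510744e+00, -6.34287691e-01,  1.85793598e-04]), 'contact_force': array([-0.44154575, -0.50846614, -0.01927852]), 'moment': array([-0.03151804,  0.00262714,  0.00920747]), 'grip_force': 0.0, 'gripper_width': 1.0005481149711655}
```

View pics/top0.png

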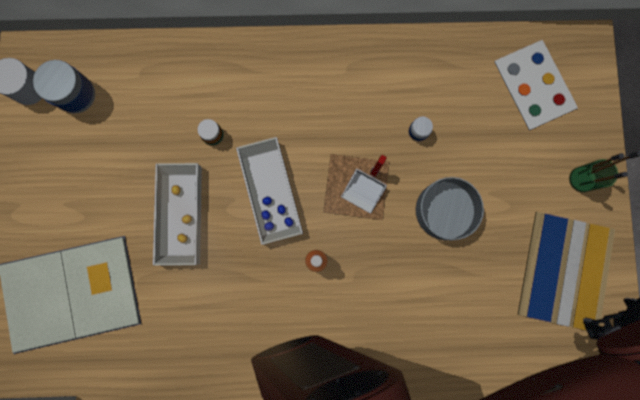

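View pics/scene0.png

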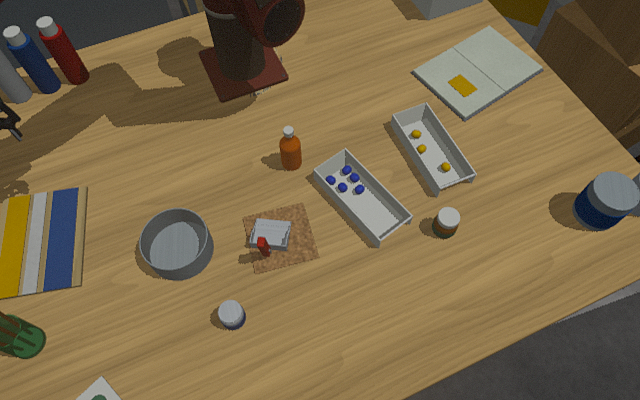

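```bash
cat > h.py <<'E'
from station import *
import numpy as np, cv2
from scipy.spatial.transform import Rotation as R
def cloud(n):
    p,d=snapshot(n);c=get_calibration(n)
    v,u=np.mgrid[:400,:640]
    P=np.stack([(u-c['cx'])/c['fx']*d,(v-c['cy'])/c['fy']*d,d],-1)
    return p,P@R.from_rotvec(c['orientation']).as_matrix().T+c['origin'],d
def hsv(p): return cv2.cvtColor(p,cv2.COLOR_RGB2HSV)
def box(P,win,z0,z1):
    u0,v0,u1,v1=win
    Q=P[v0:v1,u0:u1].reshape(-1,3); Q=Q[(Q[:,2]>z0)&(Q[:,2]<z1)]
    return Q
def rect(Q):
    (c,s,a)=cv2.minAreaRect(Q[:,:2].astype(np.float32)*1000); return np.round(c,1),np.round(s,1),round(a,1)
E
python3 - <<'E'
from h import *
import station; print([n for n in dir(station) if n[0]!='_'])
for n in("top","scene"):
    p,P,d=cloud(n);H=hsv(p)
    A=P.reshape(-1,3);h=H.reshape(-1,3)
    print(n,'table z',np.median(A[(abs(A[:,0]-.4)<.1)&(abs(A[:,1]+.1)<.6)&(abs(A[:,2])<.02),2]))
    inw=(A[:,0]>.25)&(A[:,0]<.75)
    def blobs(m,name):
        nn,l,st,ce=cv2.connectedComponentsWithStats(m.astype(np.uint8).reshape(400,640))
        for i in range(1,nn):
            if st[i,4]>8:
                Q=A[(l==i).ravel()]; print(name,st[i,4],ce[i].round(0),np.median(Q,0).round(4),'zmax',Q[:,2].max().round(3))
    blobs(inw&(h[:,0]>110)&(h[:,0]<130)&(h[:,1]>120)&(abs(A[:,1]-.05)<.2),'blue')
    blobs(inw&((h[:,0]<5)|(h[:,0]>174))&(h[:,1]>150)&(abs(A[:,1]+.1)<.2)&(A[:,2]>.02)&(A[:,2]<.13),'red')
    reg=lambda x0,x1,y0,y1,z0,z1:A[(A[:,0]>x0)&(A[:,0]<x1)&(A[:,1]>y0)&(A[:,1]<y1)&(A[:,2]>z0)&(A[:,2]<z1)]
    Q=reg(.2,.65,.02,.25,.038,.055);print('bluetub rim',rect(Q),len(Q))
    Q=reg(.2,.65,.25,.5,.038,.055);print('yellow rim',rect(Q),len(Q))
    Q=reg(.2,.65,-.5,-.22,.06,.08);print('tin rim',cv2.minEnclosingCircle((Q[:,:2]*1000).astype(np.float32)),np.median(Q[:,2]))
    m=inw&(h[:,0]<16)&(h[:,0]>3)&(h[:,1]>90)&(abs(A[:,1]+.08)<.15)&(A[:,2]<.01)
    Q=reg(.25,.55,-.2,.0,.010,.04);print('scoop body',rect(Q),len(Q))
    Q=reg(.25,.55,-.2,.0,.085,.13);print('handle top',len(Q),Q.mean(0).round(4) if len(Q) else 0,Q[:,2].max() if len(Q) else 0)
    u=cv2.resize(p[100:280,130:500] if n=="top" else p[120:320,180:480],None,fx=2.15,fy=2.15,interpolation=cv2.INTER_CUBIC); cv2.imwrite(f"pics/{n}1.png",u[:,:,::-1])
E
```

```text
['PlanningError', 'close_job', 'get_calibration', 'get_state', 'snapshot', 'tips_ahead']
top table z 0.0007035932424350744
blue 49 [267. 200.] [0.5122 0.1136 0.023 ] zmax 0.029
blue 48 [281. 209.] [0.4898 0.0791 0.0233] zmax 0.027
blue 49 [265. 215.] [0.4763 0.1182 0.0233] zmax 0.028
blue 48 [288. 221.] [0.4595 0.0624 0.0236] zmax 0.03
blue 46 [269. 226.] [0.4492 0.1093 0.0234] zmax 0.031
red 108 [378. 165.] [ 0.5788 -0.1532  0.1065] zmax 0.124
bluetub rim (array([535.3, 107.3]), array([244.9, 102.4]), 13.8) 493
yellow rim (array([484.1, 331.8]), array([104.3, 242.4]), 89.0) 643
tin rim ((477.8817138671875, -328.79833984375), 75.38178253173828) 0.06849156440596094
scoop body (array([ 529.7, -118.7]), array([119.2,  84. ]), 58.3) 94
handle top 145 [ 0.3637 -0.0135  0.0958] 0.10906578475244721
scene table z 0.0008360490872935111
blue 57 [346. 170.] [0.4559 0.1103 0.022 ] zmax 0.03
blue 61 [354. 177.] [0.4835 0.117  0.0228] zmax 0.03
blue 58 [330. 180.] [0.4654 0.0608 0.0227] zmax 0.029
blue 60 [342. 187.] [0.4961 0.0783 0.0222] zmax 0.028
blue 60 [359. 189.] [0.5186 0.1127 0.0221] zmax 0.029
red 62 [261. 242.] [ 0.5939 -0.1588  0.1192] zmax 0.124
bluetub rim (array([511.1, 103.2]), array([296.7, 105.5]), 13.2) 601
yellow rim (array([485.5, 333. ]), array([105.3, 247.1]), 89.2) 585
tin rim ((479.9213562011719, -327.3780212402344), 76.0335922241211) 0.06782469217573006
scoop body (array([463.5, -84.1]), array([ 85.5, 235.6]), 60.7) 175
handle top 175 [ 0.3736 -0.0118  0.1003] 0.1294421471978784
```

View pics/top1.png

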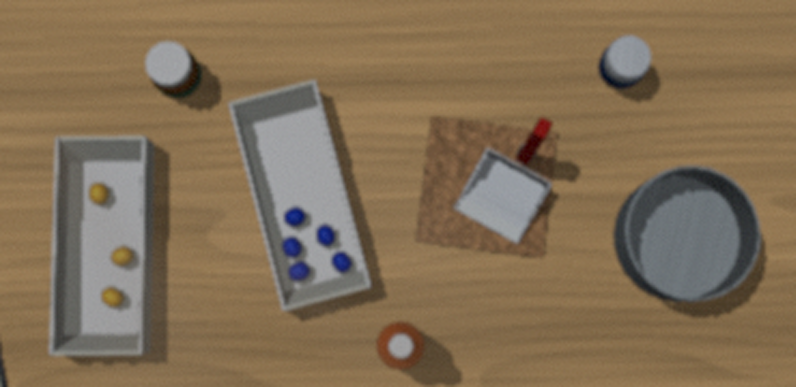

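Run:
```python
from h import *
print('tips',tips_ahead)
for n in("top","scene"):
    p,P,d=cloud(n);H=hsv(p);A=P.reshape(-1,3);h=H.reshape(-1,3)
    m=((h[:,0]<5)|(h[:,0]>174))&(h[:,1]>130)&(abs(A[:,1]+.15)<.05)&(abs(A[:,0]-.57)<.06)&(A[:,2]>.02)
    Q=A[m];T=Q[Q[:,2]>.113]; print(n,'handle',len(T),T.mean(0).round(4),T.min(0).round(4),T.max(0).round(4),rect(T))
    for z in np.arange(.03,.12,.015):
        q=Q[abs(Q[:,2]-z)<.0075]; print(z.round(3),len(q),q.mean(0).round(4) if len(q) else '')
    S=A[(abs(A[:,0]-.53)<.1)&(abs(A[:,1]+.12)<.09)]
    B=S[(S[:,2]>.022)&(S[:,2]<.04)];print('walls>18',rect(B),len(B))
    # mat: cork color
    v=(h[:,0]<14)&(h[:,0]>3)&(h[:,1]>60)
    m=(abs(A[:,0]-.53)<.11)&(abs(A[:,1]+.10)<.11)&(A[:,2]>.0025)&(A[:,2]<.0075)
    print('mat',rect(A[m]),m.sum())
    for nm,(x0,x1,y0,y1,z0,z1) in dict(bottle=(.33,.46,-.05,.08,.1,.16),jar=(.55,.75,.15,.25,.05,.08),can=(.6,.75,-.35,-.15,.045,.07)).items():
        q=A[(A[:,0]>x0)&(A[:,0]<x1)&(A[:,1]>y0)&(A[:,1]<y1)&(A[:,2]>z0)&(A[:,2]<z1)]
        print(nm,len(q),q.mean(0).round(3))
    m=(abs(A[:,0]-.535)<.13)&(abs(A[:,1]-.107)<.085)&(A[:,2]>.0415)&(A[:,2]<.048)
    Q=A[m]; c,s=np.cos(.241),np.sin(.241)
    L=(Q[:,:2]-[.535,.107])@np.array([[c,-s],[s,c]]); L=Q[(abs(L[:,1])<.058)&(abs(L[:,0])<.128)]
    print('tub',rect(L),len(L),'floor',np.median(A[(abs(A[:,0]-.58)<.02)&(abs(A[:,1]-.118)<.02),2]))
```

```text
tips 0.014
top handle 50 [ 0.5869 -0.1584  0.1201] [ 0.5771 -0.167   0.1133] [ 0.5976 -0.1502  0.1254] (array([ 588., -159.]), array([12.5, 20.9]), 62.0)
0.03 1 [ 0.5662 -0.1507  0.037 ]
0.045 11 [ 0.5688 -0.1493  0.0459]
0.06 11 [ 0.5716 -0.149   0.0601]
0.075 13 [ 0.5738 -0.1496  0.0742]
0.09 12 [ 0.5759 -0.1515  0.0903]
0.105 13 [ 0.5791 -0.1525  0.1033]
walls>18 (array([ 550. , -136.7]), array([84.5, 56.6]), 57.9) 106
mat (array([ 530. , -100.5]), array([218.9, 219.9]), 90.0) 2450
bottle 167 [ 0.363 -0.003  0.124]
jar 186 [0.682 0.239 0.063]
can 357 [ 0.678 -0.269  0.058]
tub (array([535.3, 107.1]), array([244.3, 102. ]), 13.8) 406 floor 0.0035819584098391033
scene handle 59 [ 0.5935 -0.1592  0.1193] [ 0.5821 -0.1683  0.1157] [ 0.6035 -0.1515  0.1231] (array([ 592.5, -158.7]), array([14.9, 19.6]), 66.2)
0.03 2 [ 0.587  -0.1547  0.0279]
0.045 1 [ 0.5793 -0.142   0.0501]
0.06 2 [ 0.5907 -0.1491  0.0588]
0.075 4 [ 0.596  -0.153   0.0783]
0.09 3 [ 0.5967 -0.1604  0.0901]
0.105 6 [ 0.5962 -0.1592  0.1082]
walls>18 (array([ 558.1, -138.8]), array([86.3, 71.8]), 56.2) 128
mat (array([529.5, -99. ]), array([217.4, 219.1]), 89.6) 2579
bottle 211 [ 0.37  -0.002  0.122]
jar 210 [0.689 0.239 0.062]
can 500 [ 0.686 -0.269  0.058]
tub (array([538.1, 108.7]), array([244.4, 104.4]), 14.0) 457 floor 0.0035634121464216406
```

```bash
cat >> h.py <<'E'
from scipy.linalg import expm,logm
def T(p,r):
    M=np.eye(4);M[:3,:3]=r.as_matrix();M[:3,3]=p;return M
def cur():
    s=get_state();return T(s['ee_pos'],R.from_rotvec(s['ee_rot']))
# nominal grasp: tool in scoop frame (handle leans back 10 deg, TCP 5 mm past grip)
Rg=R.from_euler('x',np.pi)*R.from_rotvec([0,-np.radians(10),0])
G=T(np.array([.066,0,.095])+.005*Rg.as_matrix()[:,2],Rg)
def scoop(ref,yaw,pitch=0,at=(0,0,0)):
    """scoop pose with its point `at` at ref; pitch>0 raises the mouth (-x) (deg)"""
    r=R.from_euler('z',yaw,degrees=True)*R.from_euler('y',pitch,degrees=True)
    return T(np.array(ref)-r.apply(at),r)
LIP=(-.038,0,0)
def rows(A,B,n):
    D=np.real(expm(np.real(logm(np.linalg.inv(A)@B))/n))
    t=R.from_matrix(D[:3,:3]).as_rotvec();print(n,'x',np.round(t,3),np.round(D[:3,3]*100,2));return B
def chk():
    s=get_state();print('t',s['time_s'].__round__(2),'F',s['contact_force'].round(1),'M',s['moment'].round(2),'w',round(s['gripper_width'],3),round(s['grip_force'],1),'q',s['q'].round(2))
E
python3 - <<'E'
from h import *
# mat centre
c=get_calibration("top");Rc=R.from_rotvec(c['orientation'])
pts=[]
for u,v in [(432,116),(558,130),(546,257),(416,242)]:
    u=130+u/2.15;v=100+v/2.15
    r=Rc.apply([(u-c['cx'])/c['fx'],(v-c['cy'])/c['fy'],1]);pts.append((c['origin']+r*(.004-c['origin'][2])/r[2])[:2])
pts=np.array(pts);print(pts.round(3),pts.mean(0).round(4));print(cv2.minAreaRect((pts*1000).astype(np.float32)))
S=scoop((.531,-.122,.004),-32)
g=S@G; print(g.round(3))
up=g.copy();up[:3,3]-=g[:3,2]*.10
rows(cur(),up,13);rows(up,g,4)
E
```

```text
[[ 0.628 -0.048]
 [ 0.607 -0.196]
 [ 0.459 -0.175]
 [ 0.48  -0.025]] [ 0.5434 -0.1111]
((543.626953125, -110.81080627441406), (151.66256713867188, 150.31829833984375), 81.90899658203125)
[[ 0.835 -0.53  -0.147  0.586]
 [-0.522 -0.848  0.092 -0.157]
 [-0.174  0.    -0.985  0.094]
 [ 0.     0.     0.     1.   ]]
13 x [ 0.006 -0.012  0.074] [ 2.73 -3.36  0.23]
4 x [0. 0. 0.] [-0.   0.   2.5]
```

{"name": "apply_moves", "arguments": {
  "targets": [
    [[0.006, -0.012, 0.074, 2.73, -3.36, 0.23, 60], [0.006, -0.012, 0.074, 2.73, -3.36, 0.23, 60], [0.006, -0.012, 0.074, 2.73, -3.36, 0.23, 60], [0.006, -0.012, 0.074, 2.73, -3.36, 0.23, 60], [0.006, -0.012, 0.074, 2.73, -3.36, 0.23, 60], [0.006, -0.012, 0.074, 2.73, -3.36, 0.23, 60], [0.006, -0.012, 0.074, 2.73, -3.36, 0.23, 60], [0.006, -0.012, 0.074, 2.73, -3.36, 0.23, 60]]
  ]
}}

```text
time_s: 1.1
ee_pos: [0.421, -0.2784, 0.2209]
ee_rot: [-3.097, 0.293, 0.159]
contact_force: [0.0, -0.9, 0.1]
gripper_width: 0.599
grip_force: 0.0
```

{"name": "apply_moves", "arguments": {
  "targets": [
    [[0.006, -0.012, 0.074, 2.73, -3.36, 0.23, 60], [0.006, -0.012, 0.074, 2.73, -3.36, 0.23, 60], [0.006, -0.012, 0.074, 2.73, -3.36, 0.23, 60], [0.006, -0.012, 0.074, 2.73, -3.36, 0.23, 60], [0.006, -0.012, 0.074, 2.73, -3.36, 0.23, 60], [0, 0, 0, 0, 0, 0, 60], [0, 0, 0, 0, 0, 0, 60], [0, 0, 0, 0, 0, 0, 60]]
  ]
}}

```text
time_s: 1.9
ee_pos: [0.6004, -0.166, 0.1935]
ee_rot: [-2.969, 0.85, 0.251]
contact_force: [-0.0, -0.7, -0.1]
gripper_width: 0.597
grip_force: 0.0
```

Run:
```python
from h import *
chk();print(cur().round(4))
S=scoop((.531,-.122,.004),-32)
g=S@G;up=g.copy();up[:3,3]-=g[:3,2]*.10
print(up.round(4));rows(cur(),up,1);rows(cur(),g,8)
p,P,d=cloud("scene");cv2.imwrite("pics/s2.png",cv2.resize(p[130:310,180:380],None,fx=3,fy=3,interpolation=cv2.INTER_CUBIC)[:,:,::-1])
```

```text
t 1.9 F [-0.  -0.7 -0.1] M [-0.07 -0.03 -0.02] w 0.597 0.0 q [-0.41  0.38  1.44  0.02  1.49  1.72]
[[ 0.8366 -0.5287 -0.1435  0.6004]
 [-0.5218 -0.8488  0.0854 -0.166 ]
 [-0.167   0.0034 -0.986   0.1935]
 [ 0.      0.      0.      1.    ]]
[[ 0.8352 -0.5299 -0.1473  0.601 ]
 [-0.5219 -0.848   0.092  -0.1657]
 [-0.1736  0.     -0.9848  0.1926]
 [ 0.      0.      0.      1.    ]]
1 x [ 0.004 -0.007  0.001] [ 0.05 -0.06  0.09]
8 x [ 0.    -0.001  0.   ] [ 0.   -0.01  1.26]
```

View pics/s2.png

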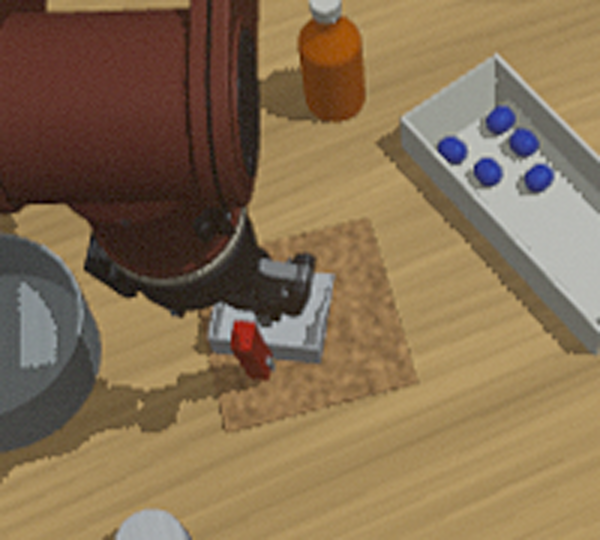

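{"name": "apply_moves", "arguments": {
  "targets": [
    [[0.004, -0.007, 0, 0.05, -0.06, 2.5, 60], [0, 0, 0, 0, 0, 2.5, 60], [0, 0, 0, 0, 0, 2.5, 60], [0, 0, 0, 0, 0, 2.5, 60], [0, 0, 0, 0, 0, 0.1, 60], [0, 0, 0, 0, 0, 0, 20], [0, 0, 0, 0, 0, 0, 0], [0, 0, 0, 0, 0, 0, 0]]
  ]
}}

```text
time_s: 2.75
ee_pos: [0.5883, -0.1571, 0.0961]
ee_rot: [-2.964, 0.849, 0.253]
contact_force: [0.8, 0.2, 3.9]
gripper_width: 0.182
grip_force: 60.4
```

{"name": "apply_moves", "arguments": {
  "targets": [
    [[0, 0, 0, 0, 0, 0, 0], [0, 0, 0, 0, 0, 0, 0], [0, 0, 0, 0, 0, 0, 0], [0, 0, 0, 0, 0, 0, 0], [0, 0, 0, 0, 0, 0, 0], [0, 0, 0, 0, 0, 0, 0], [0, 0, 0, 0, 0, 0, 0], [0, 0, 0, 0, 0, 0, 0]]
  ]
}}

```text
time_s: 3.55
ee_pos: [0.5884, -0.1571, 0.0961]
ee_rot: [-2.964, 0.849, 0.253]
contact_force: [0.4, -1.3, 6.4]
gripper_width: 0.183
grip_force: 61.1
```

Run:
```python
from h import *
chk();C=cur();print(C.round(4))
print((C@np.linalg.inv(G)).round(4))
p,P,d=cloud("scene");cv2.imwrite("pics/s3.png",cv2.resize(p[160:290,200:380],None,fx=4,fy=4,interpolation=cv2.INTER_CUBIC)[:,:,::-1])
```

```text
t 3.55 F [ 0.4 -1.3  6.4] M [-0.28  0.24  0.04] w 0.183 61.1 q [-0.4   0.45  1.54  0.03  1.32  1.71]
[[ 8.361e-01 -5.294e-01 -1.437e-01  5.884e-01]
 [-5.216e-01 -8.484e-01  9.080e-02 -1.571e-01]
 [-1.700e-01 -9.000e-04 -9.854e-01  9.610e-02]
 [ 0.000e+00  0.000e+00  0.000e+00  1.000e+00]]
[[ 8.484e-01  5.294e-01 -3.600e-03  5.334e-01]
 [-5.294e-01  8.484e-01  1.200e-03 -1.227e-01]
 [ 3.700e-03  9.000e-04  1.000e+00  5.800e-03]
 [ 0.000e+00  0.000e+00  0.000e+00  1.000e+00]]
```

View pics/s3.png

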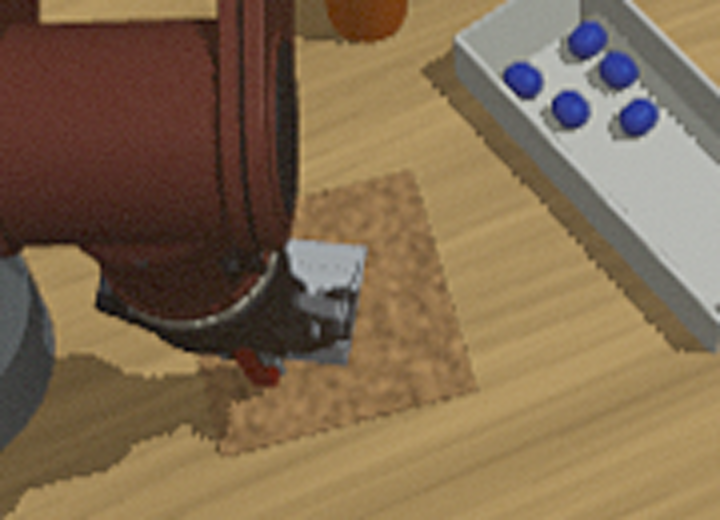

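```bash
cat >> h.py <<'E'
S0=scoop((.5325,-.1223,.004),-32)
C0=T([.5884,-.1571,.0961],R.from_rotvec([-2.964,.849,.253]))
G2=np.linalg.inv(S0)@C0
TUB=np.array([.536,.1077]);TY=13.9
def tub(x,y=0,z=0,pitch=0,at=LIP):
    "scoop with its lip at tub coords x,y, z above tub floor (4 mm)"
    r=R.from_euler('z',TY,degrees=True).apply([x,y,0])
    return scoop((TUB[0]+r[0],TUB[1]+r[1],.004+z),TY,pitch,at)
E
python3 - <<'E'
from h import *
A=cur();U=A.copy();U[2,3]+=.10
rows(A,U,4)
B=rows(U,tub(.004,0,.075)@G2,9)
rows(B,tub(.004,0,.02)@G2,4)
E
```

```text
4 x [0. 0. 0.] [-0.42 -0.   -2.46]
9 x [-0.015 -0.    -0.088] [-0.03 -3.37  0.29]
4 x [-0.  0. -0.] [0.23 0.   1.36]
```

{"name": "apply_moves", "arguments": {
  "targets": [
    [[0, 0, 0, -0.2, 0, -1.2, 0], [0, 0, 0, -0.42, 0, -2.46, 0], [0, 0, 0, -0.42, 0, -2.46, 0], [0, 0, 0, -0.42, 0, -2.46, 0], [0, 0, 0, -0.22, 0, -1.26, 0], [-0.015, 0, -0.088, -0.03, -3.37, 0.29, 0], [-0.015, 0, -0.088, -0.03, -3.37, 0.29, 0], [-0.015, 0, -0.088, -0.03, -3.37, 0.29, 0]]
  ]
}}

```text
time_s: 4.4
ee_pos: [0.6312, -0.0649, 0.1852]
ee_rot: [-3.071, 0.444, 0.267]
contact_force: [0.3, -0.7, -1.8]
gripper_width: 0.18
grip_force: 59.9
```

{"name": "apply_moves", "arguments": {
  "targets": [
    [[-0.015, 0, -0.088, -0.03, -3.37, 0.29, 0], [-0.015, 0, -0.088, -0.03, -3.37, 0.29, 0], [-0.015, 0, -0.088, -0.03, -3.37, 0.29, 0], [-0.015, 0, -0.088, -0.03, -3.37, 0.29, 0], [-0.015, 0, -0.088, -0.03, -3.37, 0.29, 0], [-0.015, 0, -0.088, -0.03, -3.37, 0.29, 0], [0, 0, 0, 0, 0, 0, 0], [0, 0, 0, 0, 0, 0, 0]]
  ]
}}

```text
time_s: 5.2
ee_pos: [0.6388, 0.1352, 0.1687]
ee_rot: [3.089, 0.384, -0.269]
contact_force: [-0.0, 0.2, -1.9]
gripper_width: 0.184
grip_force: 60.0
```

Run:
```python
from h import *
chk();A=cur()
S=A@np.linalg.inv(G2);print(S.round(4)); print((tub(.004,0,.075)).round(4))
B=rows(A,tub(.004,0,.075)@G2,1)
rows(B,tub(.004,0,.01)@G2,5)
L=S@np.array([-.038,0,0,1]);print('lip',L)
for n in ("scene","top"):
    p,P,d=cloud(n)
    if n=="scene":a=p[130:280,280:460];k=2.6
    else: a=p[110:260,210:340];k=2.6
    cv2.imwrite(f"pics/{n}4.png",cv2.resize(a,None,fx=k,fy=k,interpolation=cv2.INTER_CUBIC)[:,:,::-1])
a=cv2.imread("pics/scene4.png");b=cv2.imread("pics/top4.png");cv2.imwrite("pics/b4.png",np.hstack([a,b]))
```

```text
t 5.2 F [-0.   0.2 -1.9] M [ 0.04 -0.18  0.04] w 0.184 60.0 q [ 0.1   0.48  1.36 -0.02  1.48  1.43]
[[ 0.9698 -0.244   0.0035  0.5747]
 [ 0.244   0.9698 -0.0027  0.1193]
 [-0.0027  0.0035  1.      0.0768]
 [ 0.      0.      0.      1.    ]]
[[ 0.9707 -0.2402  0.      0.5768]
 [ 0.2402  0.9707  0.      0.1178]
 [ 0.      0.      1.      0.079 ]
 [ 0.      0.      0.      1.    ]]
1 x [-0.003  0.003  0.004] [ 0.1   0.19 -0.26]
5 x [-0.  0. -0.] [0.22 0.   1.28]
lip [0.53782912 0.11004433 0.07689525 1.        ]
```

View pics/b4.png

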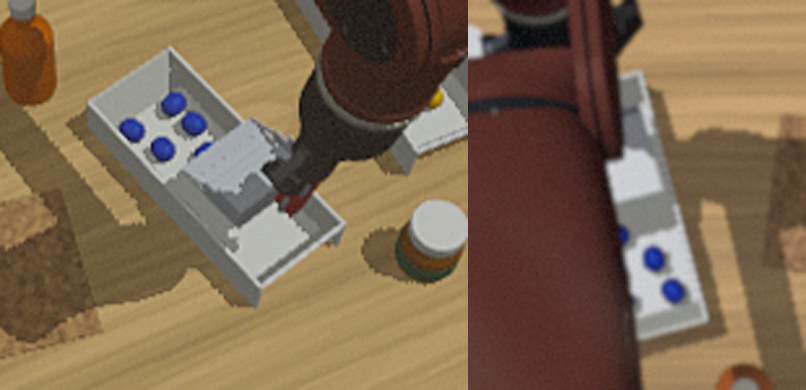

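Run:
```python
from h import *
p,P,d=cloud("scene");h=hsv(p)
m=(P[...,2]>.07)&(P[...,2]<.115)&(h[...,1]<60)&(h[...,2]>90)&(abs(P[...,0]-.575)<.08)&(abs(P[...,1]-.118)<.07)
nn,l,st,ce=cv2.connectedComponentsWithStats(m.astype(np.uint8));i=1+np.argmax(st[1:,4])
Q=P[l==i];print(len(Q),rect(Q))
m=(abs(P[...,2]-.045)<.004)&(abs(P[...,0]-.535)<.14)&(abs(P[...,1]-.107)<.085)
Q=np.vstack([Q]); r=R.from_euler('z',-TY,degrees=True)
L=r.apply(Q-[TUB[0],TUB[1],0]);print('scoop in tub frame',np.percentile(L,[1,99],axis=0).round(4))
L=r.apply(P[m]-[TUB[0],TUB[1],0]);L=L[(abs(L[:,1])<.06)&(abs(L[:,0])<.13)];print('rim',np.percentile(L,[1,99],axis=0).round(4))
```

```text
857 (array([575.4, 117.8]), array([77.8, 87.9]), 14.4)
scoop in tub frame [[ 0.0034 -0.0426  0.0745]
 [ 0.0783  0.0412  0.1069]]
rim [[-0.12   -0.0512  0.0411]
 [ 0.1237  0.052   0.048 ]]
```

{"name": "apply_moves", "arguments": {
  "targets": [
    [[-0.003, 0.003, 0.004, 0.1, 0.02, 0, 0], [0, 0, 0, 0.22, 0, 1.28, 0], [0, 0, 0, 0.22, 0, 1.28, 0], [0, 0, 0, 0.22, 0, 1.28, 0], [0, 0, 0, 0.22, 0, 1.28, 0], [0, 0, 0, 0.22, 0, 1.28, 0], [0, 0, 0, 0, 0, 0, 0], [0, 0, 0, 0, 0, 0, 0]]
  ]
}}

```text
time_s: 6.15
ee_pos: [0.6401, 0.1345, 0.1034]
ee_rot: [3.088, 0.376, -0.264]
contact_force: [0.3, 0.5, -2.0]
gripper_width: 0.18
grip_force: 59.8
```

Run:
```python
from h import *
chk();A=cur()
S=A@np.linalg.inv(G2);print(S.round(4)); rows(A,tub(.004,0,.0)@G2,4)
```

```text
t 6.15 F [ 0.3  0.5 -2. ] M [ 0.11 -0.2  -0.02] w 0.18 59.8 q [ 0.1   0.54  1.4  -0.02  1.37  1.43]
[[ 9.709e-01 -2.393e-01 -0.000e+00  5.762e-01]
 [ 2.393e-01  9.709e-01 -3.000e-04  1.186e-01]
 [ 1.000e-04  2.000e-04  1.000e+00  1.130e-02]
 [ 0.000e+00  0.000e+00  0.000e+00  1.000e+00]]
4 x [-0. -0. -0.] [0.04 0.02 0.18]
```

{"name": "apply_moves", "arguments": {
  "targets": [
    [[0, 0, 0, 0.04, 0, 0.2, 0], [0, 0, 0, 0.04, 0, 0.2, 0], [0, 0, 0, 0.03, 0, 0.15, 0], [0, 0, 0, 0.02, 0, 0.1, 0], [0, 0, 0, 0.01, 0, 0.05, 0], [0, 0, 0, 0, 0, 0, 0], [0, 0, 0, 0, 0, 0, 0], [0, 0, 0, 0, 0, 0, 0]]
  ]
}}

```text
time_s: 6.95
ee_pos: [0.6407, 0.1345, 0.0971]
ee_rot: [3.089, 0.376, -0.262]
contact_force: [-0.1, 0.4, -1.8]
gripper_width: 0.179
grip_force: 59.8
```

Run:
```python
from h import *
chk();A=cur()
S=A@np.linalg.inv(G2);print(S.round(4)); rows(A,tub(-.09,0,.0)@G2,10)
```

```text
t 6.95 F [-0.1  0.4 -1.8] M [-0.   -0.22  0.02] w 0.179 59.8 q [ 0.1   0.55  1.4  -0.02  1.36  1.43]
[[ 9.710e-01 -2.392e-01 -1.400e-03  5.769e-01]
 [ 2.392e-01  9.710e-01 -3.000e-04  1.186e-01]
 [ 1.500e-03 -0.000e+00  1.000e+00  4.900e-03]
 [ 0.000e+00  0.000e+00  0.000e+00  1.000e+00]]
10 x [-0. -0. -0.] [-0.93  0.01  0.17]
```

{"name": "apply_moves", "arguments": {
  "targets": [
    [[0, 0, 0, 0.01, 0, 0.04, 0], [0, 0, 0, 0.01, 0, 0.04, 0], [0, 0, 0, 0.01, 0, 0.04, 0], [0, 0, 0, 0, 0, 0, 0], [0, 0, 0, 0, 0, 0, 0], [0, 0, 0, 0, 0, 0, 0], [0, 0, 0, 0, 0, 0, 0], [0, 0, 0, 0, 0, 0, 0]]
  ]
}}

```text
time_s: 7.75
ee_pos: [0.6409, 0.1346, 0.0961]
ee_rot: [3.089, 0.376, -0.262]
contact_force: [-0.2, 1.6, 4.6]
gripper_width: 0.176
grip_force: 60.8
```

Run:
```python
from h import *
chk();A=cur()
S=A@np.linalg.inv(G2);print(S.round(4)); rows(A,tub(-.09,0,.0)@G2,10)
```

```text
t 7.75 F [-0.2  1.6  4.6] M [-0.06  0.31 -0.04] w 0.176 60.8 q [ 0.1   0.55  1.4  -0.02  1.36  1.43]
[[ 9.710e-01 -2.393e-01 -1.800e-03  5.772e-01]
 [ 2.393e-01  9.710e-01 -5.000e-04  1.188e-01]
 [ 1.800e-03  0.000e+00  1.000e+00  3.900e-03]
 [ 0.000e+00  0.000e+00  0.000e+00  1.000e+00]]
10 x [-0. -0. -0.] [-0.93  0.01  0.16]
```

{"name": "apply_moves", "arguments": {
  "targets": [
    [[0, 0, 0, -0.3, 0, 0.05, 0], [0, 0, 0, -0.6, 0, 0.1, 0], [0, 0, 0, -0.6, 0, 0.105, 0], [0, 0, 0, -0.6, 0, 0.105, 0], [0, 0, 0, -0.6, 0, 0.105, 0], [0, 0, 0, -0.6, 0, 0.105, 0], [0, 0, 0, -0.6, 0, 0.105, 0], [0, 0, 0, -0.6, 0, 0.105, 0]]
  ]
}}

```text
time_s: 8.55
ee_pos: [0.5965, 0.1234, 0.0963]
ee_rot: [3.089, 0.376, -0.259]
contact_force: [2.9, 0.3, 5.8]
gripper_width: 0.181
grip_force: 61.0
```

Run:
```python
from h import *
chk();A=cur()
S=A@np.linalg.inv(G2);print(S.round(4)); rows(A,tub(-.085,0,.0)@G2,6)
p,P,d=cloud("scene")
cv2.imwrite("pics/s5.png",cv2.resize(p[130:260,280:430],None,fx=4,fy=4,interpolation=cv2.INTER_CUBIC)[:,:,::-1])
```

```text
t 8.55 F [2.9 0.3 5.8] M [-0.09 -0.56  0.08] w 0.181 61.0 q [ 0.09  0.45  1.54 -0.03  1.32  1.42]
[[ 9.710e-01 -2.392e-01 -3.100e-03  5.329e-01]
 [ 2.392e-01  9.710e-01 -5.000e-04  1.076e-01]
 [ 3.100e-03 -3.000e-04  1.000e+00  4.000e-03]
 [ 0.000e+00  0.000e+00  0.000e+00  1.000e+00]]
6 x [ 0.    -0.001 -0.   ] [-0.72  0.01  0.13]
```

View pics/s5.png

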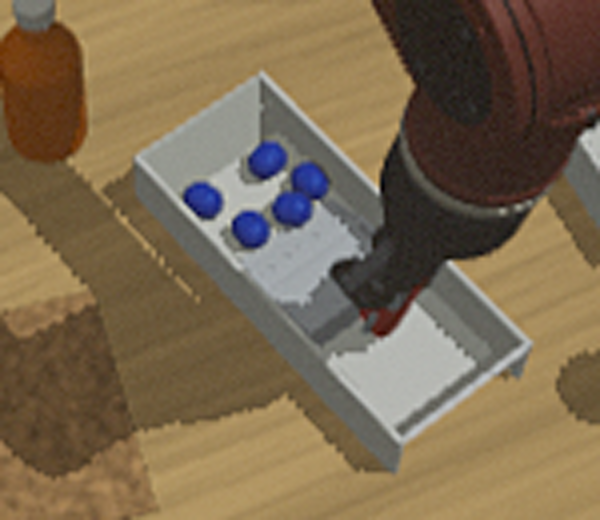

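{"name": "apply_moves", "arguments": {
  "targets": [
    [[0, 0, 0, -0.6, 0, 0.1, 0], [0, 0, 0, -0.6, 0, 0.1, 0], [0, 0, 0, -0.6, 0, 0.1, 0], [0, 0, 0, -0.6, 0, 0.1, 0], [0, 0, 0, -0.6, 0, 0.1, 0], [0, 0, 0, -0.6, 0, 0.1, 0], [0, 0, 0, -0.6, 0, 0.1, 0], [0, 0, 0, -0.2, 0, 0.03, 0]]
  ]
}}

```text
time_s: 9.4
ee_pos: [0.5528, 0.1127, 0.0963]
ee_rot: [3.089, 0.376, -0.261]
contact_force: [3.8, 0.9, 4.4]
gripper_width: 0.179
grip_force: 60.9
```

```bash
cat > st.py <<'E'
from h import *
chk();A=cur();S=A@np.linalg.inv(G2);L=(S@[-.038,0,0,1])[:3]
r=R.from_euler('z',-TY,degrees=True).apply(L-[*TUB,.004])
print('lip tub',r.round(4),'pitch',np.degrees(-np.arcsin(S[2,0])).round(2),'yaw',np.degrees(np.arctan2(S[1,0],S[0,0])).round(2))
p,P,d=cloud("scene");h=hsv(p)
m=(h[...,0]>110)&(h[...,0]<130)&(h[...,1]>120)&(abs(P[...,1]-.1)<.15)&(P[...,0]<.65)&(P[...,0]>.3)
nn,l,st,ce=cv2.connectedComponentsWithStats(m.astype(np.uint8))
for i in range(1,nn):
    if st[i,4]>8: print(st[i,4],ce[i].round(),R.from_euler('z',-TY,degrees=True).apply(np.median(P[l==i],0)-[*TUB,.004]).round(3))
E
python3 st.py
python3 - <<'E'
from h import *
rows(cur(),tub(-.098,0,0)@G2,4)
E
```

```text
t 9.4 F [3.8 0.9 4.4] M [-0.03 -0.59  0.09] w 0.179 60.9 q [ 0.08  0.35  1.67 -0.03  1.29  1.42]
lip tub [-0.0862  0.0008 -0.0001] pitch -0.13 yaw 13.84
288 [341. 173.] [-0.074  0.006  0.022]
4 x [-0. -0. -0.] [-0.28  0.02  0.05]
```

{"name": "apply_moves", "arguments": {
  "targets": [
    [[0, 0, 0, -0.3, 0, 0.05, 0], [0, 0, 0, -0.3, 0, 0.05, 0], [0, 0, 0, -0.3, 0, 0.05, 0], [0, 0, 0, -0.2, 0, 0.03, 0], [0, 0, 0, 0, 0, 0, 0], [0, 0, 0, 0, 0, 0, 0], [0, 0, 0, 0, 0, 0, 0], [0, 0, 0, 0, 0, 0, 0]]
  ]
}}

```text
time_s: 10.25
ee_pos: [0.5421, 0.11, 0.0962]
ee_rot: [3.088, 0.376, -0.262]
contact_force: [2.2, 0.9, 6.1]
gripper_width: 0.182
grip_force: 61.1
```

```bash
cat >> st.py <<'E'
cv2.imwrite("pics/cur.png",cv2.resize(p[130:260,280:430],None,fx=4,fy=4,interpolation=cv2.INTER_CUBIC)[:,:,::-1])
E
python3 st.py;cp pics/cur.png pics/s6.png
```

```text
t 10.25 F [2.2 0.9 6.1] M [-0.12 -0.4   0.08] w 0.182 61.1 q [ 0.07  0.33  1.7  -0.03  1.28  1.41]
lip tub [-0.0973  0.0008 -0.0001] pitch -0.08 yaw 13.84
58 [347. 166.] [-0.083  0.028  0.022]
60 [338. 170.] [-0.087  0.003  0.021]
26 [352. 173.] [-0.06   0.023  0.022]
58 [330. 179.] [-0.081 -0.03   0.021]
61 [341. 186.] [-0.048 -0.021  0.021]
```

View pics/s6.png

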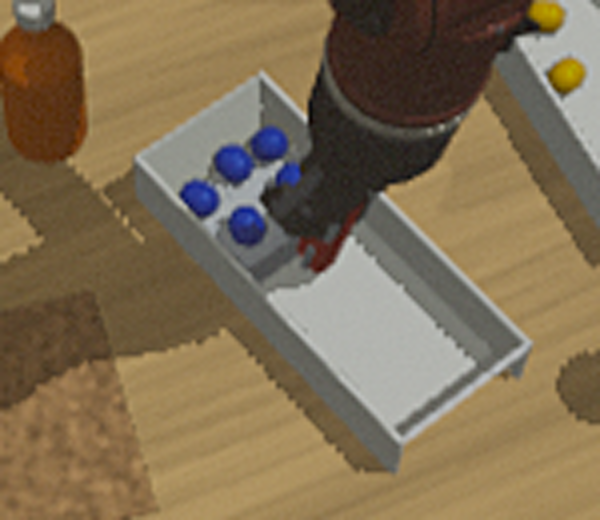

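Run:
```python
from h import *
A=cur();B=tub(-.022,.001,.008,20,(.038,0,0))@G2
print(B[:3,3]);rows(A,B,8)
C=B.copy();C[2,3]+=.10;rows(B,C,5)
```

```text
[0.57035652 0.11734629 0.08902143]
8 x [ 0.    -0.044 -0.   ] [ 0.38 -0.   -0.03]
5 x [-0.  0. -0.] [-0.99 -0.   -1.74]
```

{"name": "apply_moves", "arguments": {
  "targets": [
    [[0, -0.044, 0, 0.38, 0, -0.03, 0], [0, -0.044, 0, 0.38, 0, -0.03, 0], [0, -0.044, 0, 0.38, 0, -0.03, 0], [0, -0.044, 0, 0.38, 0, -0.03, 0], [0, -0.044, 0, 0.38, 0, -0.03, 0], [0, -0.044, 0, 0.38, 0, -0.03, 0], [0, -0.044, 0, 0.38, 0, -0.03, 0], [0, -0.044, 0, 0.38, 0, -0.03, 0]]
  ]
}}

```text
time_s: 11.1
ee_pos: [0.5689, 0.1171, 0.0867]
ee_rot: [2.954, 0.36, -0.798]
contact_force: [0.4, 0.1, -3.0]
gripper_width: 0.177
grip_force: 59.9
```

```bash
python3 st.py;cp pics/cur.png pics/s7.png
```

```text
t 11.1 F [ 0.4  0.1 -3. ] M [ 0.1  -0.57 -0.01] w 0.177 59.9 q [ 0.1   0.68  1.31 -0.07  1.68  1.44]
lip tub [-0.0953  0.0012  0.0327] pitch 20.45 yaw 13.87
63 [338. 166.] [-0.083 -0.002  0.05 ]
186 [356. 179.] [-0.032  0.013  0.034]
64 [331. 177.] [-0.071 -0.033  0.046]
```

View pics/s7.png

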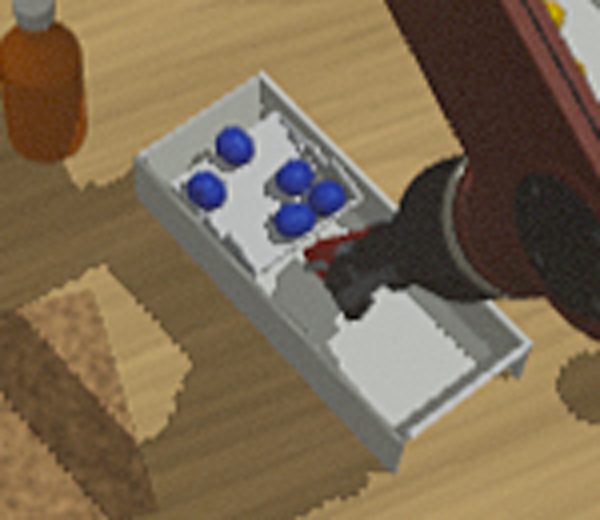

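{"name": "apply_moves", "arguments": {
  "targets": [
    [[0, 0, 0, 0, 0, 0, 0], [0, 0, 0, 0, 0, 0, 0], [0, 0, 0, -0.3, 0, -0.5, 0], [0, 0, 0, -0.5, 0, -0.87, 0], [0, 0, 0, -0.99, 0, -1.74, 0], [0, 0, 0, -0.99, 0, -1.74, 0], [0, 0, 0, -0.99, 0, -1.74, 0], [0, 0, 0, -0.99, 0, -1.74, 0]]
  ]
}}

```text
time_s: 11.95
ee_pos: [0.5715, 0.1172, 0.1878]
ee_rot: [2.957, 0.36, -0.785]
contact_force: [-0.3, -0.5, -1.7]
gripper_width: 0.177
grip_force: 59.9
```

```bash
python3 st.py
```

```text
t 11.95 F [-0.3 -0.5 -1.7] M [ 0.14 -0.59 -0.03] w 0.177 59.9 q [ 0.1   0.57  1.26 -0.07  1.82  1.43]
lip tub [-0.0923  0.0007  0.1327] pitch 19.94 yaw 13.86
353 [354. 160.] [-0.031  0.002  0.134]
```

```bash
cat >> h.py <<'E'
TIN=np.array([.479,-.328])
def tin(back,z,pitch,yaw=-34):
    r=R.from_euler('z',yaw,degrees=True).apply([back,0,0])
    return scoop((TIN[0]+r[0],TIN[1]+r[1],z),yaw,pitch,LIP)
E
python3 - <<'E'
from h import *
A=cur();B=tin(.03,.15,20)@G2
rows(A,B,16)
D=expm(np.real(logm(np.linalg.inv(A)@B))/16);M=A.copy()
mn=9
for i in range(16):
    M=M@D;S=M@np.linalg.inv(G2)
    for y in(-.042,.042):
        mn=min(mn,np.hypot(*((S@[-.038,y,0,1])[:2]-[.366,-.002])))
    if i%4==3:print((S@[-.038,0,0,1])[:3].round(3),np.degrees(-np.arcsin(S[2,0])).round(1))
print('bottle',mn)
C=rows(B,tin(.03,.09,0)@G2,5)
E_=rows(C,tin(.02,.06,-45)@G2,12)
E
```

```text
16 x [ 0.026 -0.     0.045] [ 0.62  3.36 -0.43]
[ 0.496 -0.015  0.143] 19.7
[ 0.522 -0.123  0.145] 19.8
[ 0.524 -0.235  0.148] 19.9
[ 0.504 -0.345  0.15 ] 20.0
bottle 0.10635741952990348
5 x [-0.    0.07 -0.  ] [-0.33  0.    0.54]
12 x [-0.     0.065 -0.   ] [-0.86 -0.   -0.31]
```

{"name": "apply_moves", "arguments": {
  "targets": [
    [[0.013, 0, 0.023, 0.31, 1.68, -0.21, 0], [0.013, 0, 0.022, 0.31, 1.68, -0.21, 0], [0.026, 0, 0.045, 0.62, 3.36, -0.43, 0], [0.026, 0, 0.045, 0.62, 3.36, -0.43, 0], [0.026, 0, 0.045, 0.62, 3.36, -0.43, 0], [0.026, 0, 0.045, 0.62, 3.36, -0.43, 0], [0.026, 0, 0.045, 0.62, 3.36, -0.43, 0], [0.026, 0, 0.045, 0.62, 3.36, -0.43, 0]]
  ]
}}

```text
time_s: 12.8
ee_pos: [0.6425, -0.1148, 0.187]
ee_rot: [-2.996, 0.189, 0.803]
contact_force: [0.3, -0.2, -2.1]
gripper_width: 0.179
grip_force: 59.9
```

{"name": "apply_moves", "arguments": {
  "targets": [
    [[0.026, 0, 0.045, 0.62, 3.36, -0.43, 0], [0.026, 0, 0.045, 0.62, 3.36, -0.43, 0], [0.026, 0, 0.045, 0.62, 3.36, -0.43, 0], [0.026, 0, 0.045, 0.62, 3.36, -0.43, 0], [0.026, 0, 0.045, 0.62, 3.36, -0.43, 0], [0.026, 0, 0.045, 0.62, 3.36, -0.43, 0], [0.026, 0, 0.045, 0.62, 3.36, -0.43, 0], [0.026, 0, 0.045, 0.62, 3.36, -0.43, 0]]
  ]
}}

```text
time_s: 13.6
ee_pos: [0.6183, -0.3872, 0.191]
ee_rot: [-2.799, 0.777, 0.751]
contact_force: [0.0, -0.4, -2.7]
gripper_width: 0.182
grip_force: 59.9
```

{"name": "apply_moves", "arguments": {
  "targets": [
    [[0.013, 0, 0.023, 0.31, 1.68, -0.21, 0], [0.013, 0, 0.022, 0.31, 1.68, -0.21, 0], [0, 0, 0, 0, 0, 0, 0], [0, 0, 0, 0, 0, 0, 0], [0, 0, 0, 0, 0, 0, 0], [0, 0, 0, 0, 0, 0, 0], [0, 0, 0, 0, 0, 0, 0], [0, 0, 0, 0, 0, 0, 0]]
  ]
}}

```text
time_s: 14.4
ee_pos: [0.6094, -0.4158, 0.1937]
ee_rot: [-2.772, 0.838, 0.74]
contact_force: [0.5, 0.4, -2.2]
gripper_width: 0.177
grip_force: 59.9
```

```bash
sed -i 's/abs(P\[...,1\]-.1)<.15)/P[...,1]<.25)\&(P[...,1]>-.42)/; s/P\[...,0\]<.65/P[...,0]<.62/' st.py
cat >> st.py <<'E'
print('lip',L.round(4))
E
python3 st.py
python3 - <<'E'
from h import *
A=cur()
C=rows(A,tin(.03,.09,0)@G2,5)
E_=rows(C,tin(.02,.06,-45)@G2,12)
p,P,d=cloud("scene");Q=P[(P[...,2]>.06)&(P[...,2]<.08)&(P[...,1]<-.22)&(P[...,1]>-.42)&(P[...,0]<.6)&(P[...,0]>.35)]
print(cv2.minEnclosingCircle((Q[:,:2]*1000).astype(np.float32)))
E
```

```text
t 14.4 F [ 0.5  0.4 -2.2] M [-0.33 -0.48  0.  ] w 0.177 59.9 q [-0.69  1.    0.58 -0.05  2.08  1.46]
lip tub [-0.1417 -0.4304  0.1391] pitch 20.18 yaw -33.67
492 [149. 261.] [-0.102 -0.473  0.141]
lip [ 0.5019 -0.3441  0.1431]
5 x [0.    0.07  0.001] [-0.35 -0.01  0.39]
12 x [-0.     0.065 -0.   ] [-0.86 -0.   -0.31]
((480.0901794433594, -326.4950866699219), 76.40596008300781)
```

{"name": "apply_moves", "arguments": {
  "targets": [
    [[0, 0.07, 0, -0.35, 0, 0.39, 0], [0, 0.07, 0, -0.35, 0, 0.39, 0], [0, 0.07, 0, -0.35, 0, 0.39, 0], [0, 0.07, 0, -0.35, 0, 0.39, 0], [0, 0.07, 0, -0.35, 0, 0.39, 0], [0, 0.065, 0, -0.86, 0, -0.31, 0], [0, 0.065, 0, -0.86, 0, -0.31, 0], [0, 0.065, 0, -0.86, 0, -0.31, 0]]
  ]
}}

```text
time_s: 15.3
ee_pos: [0.5685, -0.3897, 0.1946]
ee_rot: [3.001, -0.911, 0.038]
contact_force: [-0.1, -0.3, -1.3]
gripper_width: 0.179
grip_force: 59.8
```

{"name": "apply_moves", "arguments": {
  "targets": [
    [[0, 0.065, 0, -0.86, 0, -0.31, 0], [0, 0.065, 0, -0.86, 0, -0.31, 0], [0, 0.065, 0, -0.86, 0, -0.31, 0], [0, 0.065, 0, -0.86, 0, -0.31, 0], [0, 0.065, 0, -0.86, 0, -0.31, 0], [0, 0.065, 0, -0.86, 0, -0.31, 0], [0, 0.065, 0, -0.86, 0, -0.31, 0], [0, 0.065, 0, -0.86, 0, -0.31, 0]]
  ]
}}

```text
time_s: 16.1
ee_pos: [0.5085, -0.3495, 0.2015]
ee_rot: [2.761, -0.839, 0.772]
contact_force: [0.6, 0.4, -1.8]
gripper_width: 0.182
grip_force: 60.0
```

{"name": "apply_moves", "arguments": {
  "targets": [
    [[0, 0.065, 0, -0.86, 0, -0.31, 0], [0, 0, 0, 0, 0, 0, 0], [0, 0, 0, 0, 0, 0, 0], [0, 0, 0, 0, 0, 0, 0], [0, 0, 0, 0, 0, 0, 0], [0, 0, 0, 0, 0, 0, 0], [0, 0, 0, 0, 0, 0, 0], [0, 0, 0, 0, 0, 0, 0]]
  ]
}}

```text
time_s: 16.9
ee_pos: [0.5017, -0.3451, 0.199]
ee_rot: [2.722, -0.828, 0.853]
contact_force: [0.5, -0.0, -1.8]
gripper_width: 0.184
grip_force: 60.0
```

```bash
python3 st.py
python3 - <<'E'
from h import *
p,P,d=cloud("top");h=hsv(p)
m=(h[...,0]>110)&(h[...,0]<130)&(h[...,1]>120)&(P[...,1]<.25)&(P[...,1]>-.42)&(P[...,0]<.62)&(P[...,0]>.3)
nn,l,st,ce=cv2.connectedComponentsWithStats(m.astype(np.uint8))
for i in range(1,nn):
    if st[i,4]>4: print(st[i,4],ce[i].round(),np.median(P[l==i],0).round(3))
E
```

```text
t 16.9 F [ 0.5 -0.  -1.8] M [ 0.21  0.34 -0.01] w 0.184 60.0 q [-0.8  -0.17  2.12  0.21  0.6   1.23]
lip tub [-0.1482 -0.4241  0.0566] pitch -44.53 yaw -33.97
231 [178. 235.] [-0.179 -0.399  0.018]
61 [196. 228.] [-0.174 -0.354  0.018]
32 [201. 243.] [-0.132 -0.365  0.02 ]
lip [ 0.494  -0.3396  0.0606]
45 [426. 205.] [ 0.49  -0.276  0.025]
171 [444. 221.] [ 0.453 -0.319  0.023]
24 [429. 222.] [ 0.448 -0.282  0.023]
```

```bash
cat >> h.py <<'E'
MAT=np.array([.5445,-.1105])
E
python3 - <<'E'
from h import *
A=cur();B=rows(A,tin(.03,.14,0)@G2,11)
C=rows(B,scoop((*MAT,.10),-8)@G2,9)
rows(C,scoop((*MAT,.012),-8)@G2,6)
E
```

```text
11 x [-0.    -0.071  0.   ] [ 1.03 -0.01 -0.05]
9 x [-0.009 -0.    -0.05 ] [-0.92 -3.02  0.61]
6 x [ 0. -0.  0.] [0.25 0.   1.45]
```

{"name": "apply_moves", "arguments": {
  "targets": [
    [[0, -0.071, 0, 1.03, 0, -0.05, 0], [0, -0.071, 0, 1.03, 0, -0.05, 0], [0, -0.071, 0, 1.03, 0, -0.05, 0], [0, -0.071, 0, 1.03, 0, -0.05, 0], [0, -0.071, 0, 1.03, 0, -0.05, 0], [0, -0.071, 0, 1.03, 0, -0.05, 0], [0, -0.071, 0, 1.03, 0, -0.05, 0], [0, -0.071, 0, 1.03, 0, -0.05, 0]]
  ]
}}

```text
time_s: 17.8
ee_pos: [0.5644, -0.3871, 0.2319]
ee_rot: [2.997, -0.91, 0.057]
contact_force: [0.7, -1.3, -1.5]
gripper_width: 0.18
grip_force: 60.0
```

{"name": "apply_moves", "arguments": {
  "targets": [
    [[0, -0.071, 0, 1.03, 0, -0.05, 0], [0, -0.071, 0, 1.03, 0, -0.05, 0], [0, -0.071, 0, 1.03, 0, -0.05, 0], [-0.009, 0, -0.05, -0.92, -3.02, 0.61, 0], [-0.009, 0, -0.05, -0.92, -3.02, 0.61, 0], [-0.009, 0, -0.05, -0.92, -3.02, 0.61, 0], [-0.009, 0, -0.05, -0.92, -3.02, 0.61, 0], [-0.009, 0, -0.05, -0.92, -3.02, 0.61, 0]]
  ]
}}

```text
time_s: 18.6
ee_pos: [0.616, -0.246, 0.2096]
ee_rot: [-3.057, 0.514, 0.264]
contact_force: [0.5, 0.4, -1.6]
gripper_width: 0.179
grip_force: 59.9
```

{"name": "apply_moves", "arguments": {
  "targets": [
    [[-0.009, 0, -0.05, -0.92, -3.02, 0.61, 0], [-0.009, 0, -0.05, -0.92, -3.02, 0.61, 0], [-0.009, 0, -0.05, -0.92, -3.02, 0.61, 0], [-0.009, 0, -0.05, -0.92, -3.02, 0.61, 0], [0, 0, 0, 0, 0, 0, 0], [0, 0, 0, 0, 0, 0, 0], [0, 0, 0, 0, 0, 0, 0], [0, 0, 0, 0, 0, 0, 0]]
  ]
}}

```text
time_s: 19.4
ee_pos: [0.6077, -0.1214, 0.1928]
ee_rot: [-3.111, 0.209, 0.269]
contact_force: [-0.7, -0.2, -2.7]
gripper_width: 0.177
grip_force: 59.9
```

Run:
```python
from h import *
chk();A=cur();S=A@np.linalg.inv(G2);print(S.round(4))
C=rows(A,scoop((*MAT,.10),-8)@G2,1);rows(C,scoop((*MAT,.012),-8)@G2,6)
p,P,d=cloud("scene");h=hsv(p)
Z=S[2,3]
m=(P[...,2]>Z-.005)&(P[...,2]<Z+.04)&(h[...,1]<60)&(h[...,2]>90)&(abs(P[...,0]-.545)<.09)&(abs(P[...,1]+.11)<.08)
nn,l,st,ce=cv2.connectedComponentsWithStats(m.astype(np.uint8));i=1+np.argmax(st[1:,4])
Q=P[l==i];print(len(Q),rect(Q),np.percentile(Q[:,2],[2,50,98]))
Q=P[(P[...,2]>.06)&(P[...,2]<.08)&(P[...,1]<-.22)&(P[...,1]>-.42)&(P[...,0]<.6)&(P[...,0]>.35)]
print(cv2.minEnclosingCircle((Q[:,:2]*1000).astype(np.float32)))
for n in("scene","top"):
    p,P,d=cloud(n);h=hsv(p)
    m=(h[...,0]>110)&(h[...,0]<130)&(h[...,1]>120)&(P[...,1]<.25)&(P[...,1]>-.42)&(P[...,0]<.62)&(P[...,0]>.3)
    nn,l,st,ce=cv2.connectedComponentsWithStats(m.astype(np.uint8))
    print(n,[(int(st[i,4]),np.median(P[l==i],0).round(3)) for i in range(1,nn) if st[i,4]>4])
```

```text
t 19.4 F [-0.7 -0.2 -2.7] M [ 0.04 -0.23 -0.  ] w 0.177 59.9 q [-0.31  0.38  1.44 -0.03  1.49  1.4 ]
[[ 9.910e-01  1.340e-01  1.800e-03  5.422e-01]
 [-1.340e-01  9.910e-01  6.000e-04 -1.127e-01]
 [-1.700e-03 -8.000e-04  1.000e+00  1.008e-01]
 [ 0.000e+00  0.000e+00  0.000e+00  1.000e+00]]
1 x [0.002 0.002 0.005] [ 0.19 -0.21  0.04]
6 x [ 0. -0.  0.] [0.25 0.   1.45]
53 (array([577.3, -87.7]), array([18.3, 22.3]), 0.2) [0.10073347 0.11150795 0.13205921]
((479.9129638671875, -326.32586669921875), 76.07859802246094)
scene [(230, array([ 0.458, -0.323,  0.022])), (73, array([ 0.454, -0.277,  0.023])), (39, array([ 0.494, -0.278,  0.023]))]
top [(49, array([ 0.493, -0.276,  0.023])), (197, array([ 0.452, -0.322,  0.024])), (25, array([ 0.448, -0.28 ,  0.024]))]
```

{"name": "apply_moves", "arguments": {
  "targets": [
    [[0.002, 0.002, 0.005, 0.19, -0.21, 0.04, 0], [0, 0, 0, 0.25, 0, 1.45, 0], [0, 0, 0, 0.25, 0, 1.45, 0], [0, 0, 0, 0.25, 0, 1.45, 0], [0, 0, 0, 0.25, 0, 1.45, 0], [0, 0, 0, 0.25, 0, 1.45, 0], [0, 0, 0, 0.25, 0, 1.45, 0], [0, 0, 0, 0, 0, 0, 0]]
  ]
}}

```text
time_s: 20.35
ee_pos: [0.6075, -0.1175, 0.1002]
ee_rot: [-3.107, 0.214, 0.274]
contact_force: [-0.6, 0.3, -1.9]
gripper_width: 0.179
grip_force: 59.8
```

{"name": "apply_moves", "arguments": {
  "targets": [
    [[0, 0, 0, 0.03, 0, 0.2, 0], [0, 0, 0, 0.03, 0, 0.2, 0], [0, 0, 0, 0.03, 0, 0.2, 0], [0, 0, 0, 0.01, 0, 0.08, 0], [0, 0, 0, 0, 0, 0, 0], [0, 0, 0, 0, 0, 0, 0], [0, 0, 0, 0, 0, 0, 0], [0, 0, 0, 0, 0, 0, 0]]
  ]
}}

```text
time_s: 21.15
ee_pos: [0.6093, -0.1181, 0.0969]
ee_rot: [-3.109, 0.214, 0.266]
contact_force: [0.5, -0.2, -1.1]
gripper_width: 0.179
grip_force: 59.8
```

Run:
```python
from h import *
chk();A=cur();S=A@np.linalg.inv(G2);print(S.round(4))
```

```text
t 21.15 F [ 0.5 -0.2 -1.1] M [ 0.03 -0.17 -0.  ] w 0.179 59.8 q [-0.3   0.48  1.5  -0.03  1.33  1.41]
[[ 9.905e-01  1.376e-01  3.000e-04  5.441e-01]
 [-1.376e-01  9.905e-01 -6.000e-04 -1.091e-01]
 [-4.000e-04  6.000e-04  1.000e+00  4.800e-03]
 [ 0.000e+00  0.000e+00  0.000e+00  1.000e+00]]
```

{"name": "apply_moves", "arguments": {
  "targets": [
    [[0, 0, 0, 0, 0.14, 0, 0], [0, 0, 0, 0.01, 0, 0.04, 0], [0, 0, 0, 0.01, 0, 0.04, 0], [0, 0, 0, 0, 0, 0, 0], [0, 0, 0, 0, 0, 0, 0], [0, 0, 0, 0, 0, 0, 0], [0, 0, 0, 0, 0, 0, 0], [0, 0, 0, 0, 0, 0, 0]]
  ]
}}

```text
time_s: 21.95
ee_pos: [0.6093, -0.1196, 0.0963]
ee_rot: [-3.11, 0.214, 0.266]
contact_force: [-0.3, -0.2, 3.0]
gripper_width: 0.178
grip_force: 60.6
```

{"name": "apply_moves", "arguments": {
  "targets": [
    [[0, 0, 0, 0, 0, 0, 25], [0, 0, 0, 0, 0, 0, 35], [0, 0, 0, 0, 0, 0, 45], [0, 0, 0, 0, 0, 0, 55], [0, 0, 0, 0, 0, 0, 60], [0, 0, 0, 0, 0, 0, 60], [0, 0, 0, 0, 0, 0, 60], [0, 0, 0, 0, 0, 0, 60]]
  ]
}}

```text
time_s: 22.75
ee_pos: [0.6091, -0.1194, 0.0959]
ee_rot: [-3.109, 0.214, 0.267]
contact_force: [-0.2, 0.3, 0.1]
gripper_width: 0.602
grip_force: 0.0
```

{"name": "apply_moves", "arguments": {
  "targets": [
    [[0, 0, 0, 0, 0, -1, 60], [0, 0, 0, 0, 0, -2, 60], [0, 0, 0, 0, 0, -3, 60], [0, 0, 0, 0, 0, -3, 60], [0, 0, 0, 0, 0, -3, 60], [0, 0, 0, 0, 0, -3, 60], [0, 0, 0, -1, 4, 0, 60], [0, 0, 0, -1, 4, 0, 60]]
  ]
}}

```text
time_s: 23.55
ee_pos: [0.6049, -0.1999, 0.2498]
ee_rot: [-3.112, 0.21, 0.261]
contact_force: [1.1, 0.0, -0.8]
gripper_width: 0.596
grip_force: 0.0
```

{"name": "apply_moves", "arguments": {
  "targets": [
    [[0, 0, 0, 0, 4, 0, 60], [0, 0, 0, 0, 4, 0, 60], [0, 0, 0, 0, 4, 0, 60], [0, 0, 0, 0, 4, 0, 60], [0, 0, 0, 0, 4, 0, 60], [0, 0, 0, 0, 4, 0, 60], [0, 0, 0, 0, 0, 0, 60], [0, 0, 0, 0, 0, 0, 60]]
  ]
}}

```text
time_s: 24.35
ee_pos: [0.5705, -0.4384, 0.2467]
ee_rot: [-3.109, 0.217, 0.266]
contact_force: [-0.1, -0.0, 0.2]
gripper_width: 0.603
grip_force: 0.0
```

Run:
```python
from h import *
chk()
for n in("scene","top"):
    p,P,d=cloud(n);h=hsv(p)
    m=(h[...,0]>110)&(h[...,0]<130)&(h[...,1]>120)&(P[...,1]<.25)&(P[...,1]>-.42)&(P[...,0]<.62)&(P[...,0]>.3)
    nn,l,st,ce=cv2.connectedComponentsWithStats(m.astype(np.uint8))
    print(n,[(int(st[i,4]),np.median(P[l==i],0).round(3)) for i in range(1,nn) if st[i,4]>4])
    m=((h[...,0]<5)|(h[...,0]>174))&(h[...,1]>130)&(abs(P[...,1]+.12)<.06)&(abs(P[...,0]-.6)<.06)&(P[...,2]>.113)
    Q=P[m];print('handle top',len(Q),Q.mean(0).round(4) if len(Q) else '')
    cv2.imwrite(f"pics/{n}9.png",p[:,:,::-1])
a=cv2.imread("pics/scene9.png")[120:320,120:500];b=cv2.imread("pics/top9.png")[100:300,130:510]
cv2.imwrite("pics/b9.png",cv2.resize(np.vstack([a,b]),None,fx=1.5,fy=1.5,interpolation=cv2.INTER_CUBIC))
```

```text
t 24.35 F [-0.1 -0.   0.2] M [-0.02 -0.1  -0.05] w 0.603 0.0 q [-0.72  0.57  1.08 -0.09  1.64  0.99]
scene [(5, array([ 0.447, -0.361,  0.612])), (74, array([ 0.433, -0.322,  0.023])), (45, array([ 0.452, -0.279,  0.022])), (149, array([ 0.463, -0.323,  0.023])), (33, array([ 0.493, -0.278,  0.022]))]
handle top 59 [ 0.6151 -0.1208  0.1195]
top [(46, array([ 0.491, -0.276,  0.024])), (159, array([ 0.454, -0.318,  0.023])), (25, array([ 0.448, -0.282,  0.024]))]
handle top 51 [ 0.6091 -0.1206  0.1196]
```

View pics/b9.png

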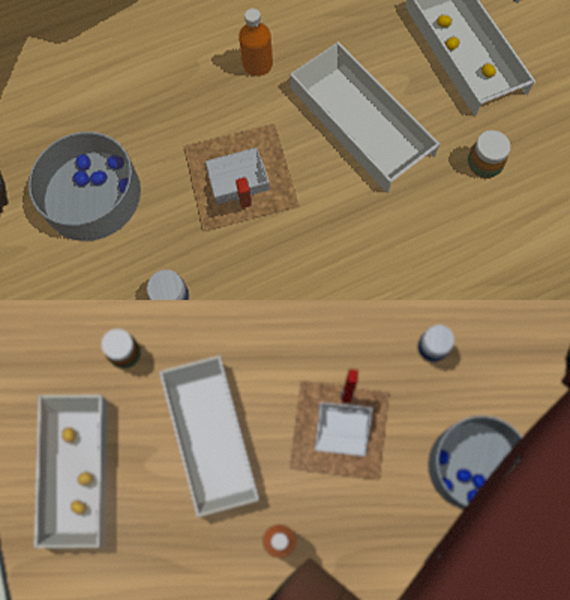

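The picture shows all five blue nuggets in the tin, around (100,172) in the upper half. The blue tub is empty, and the scoop stands upright near the middle of the mat at (238,173) and (345,430). Nothing else has moved.

```bash
python3 -c "
from station import *
print(close_job())"
```

```text
the job is handed in; nothing more can be done
None
```

I scooped all five blue nuggets into the tin, stood the scoop upright in the middle of its mat, and handed the job in at about 24 s of robot time; the last picture shows nothing else disturbed, but the judge's verdict was not returned.

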